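# Air on, then the square key

### The arm

A 6-joint arm with a two-finger parallel gripper is mounted at the origin on the work surface. World frame = base frame: x ahead of the robot, y to its left, z up, the work surface at z = 0. Lengths are in mm, angles in rad, forces in N, time in s.
With the tool pointing down it reaches from about 300 to 850 mm from the base axis. Payload 4.2 kg.
Tool frame: the origin (TCP) lies at the very end of the fingers, on their centre line; the grasp point (between the pads) lies 19 mm behind it (arm.hold_point_z is the distance from the TCP to the grasp point, in mm); z points along the fingers, y is the direction in which the jaws open and shut (so a half turn about z gives the same grasp; the last joint's range is limited). The gripper opens to 91 mm and grips with 3 to 60 N. Pads are 32 mm wide; open, the fingers measure 118 mm over their backs; the gripper's body (76 mm by 178 mm) begins 60 mm behind the grasp point.
Start: joints at [-1.267, 0.32, 1.565, -0, 1.257, -0.02], TCP at [182.952, -545.135, 213.976] pointing down, gripper open.
Joint ranges: [-3.11, 3.11], [-0.84, 2.01], [0.21, 2.61], [-1.34, 4.49], [0.05, 2.63], [-2.56, 2.56]. Speed limits (rad/s): [2.57, 2.57, 3.14, 3.14, 3.14, 3.14].

### API

Orientations are given as a unit quaternion [x, y, z, w].
In Python, from plant import arm, vision, look_for, place_of gives the robot as it stands. The module is installed in compiled form; this text tells all that it offers.
- The arm moves only by the shell command python3 -m handwheel 'ROWS' [FORCE]. ROWS is JSON, a list that holds one entry, the list of rows, each a list of 7 numbers: the shift along the tool's x, y, z in cm, then the turn, a rotation vector about the tool's x, y, z in rad, then the closure, from 0 (fully open) to 1 (shut). In form: [[[x, y, z, wx, wy, wz, jaw], ...]]. A call has 1 to 20 rows; each row shifts and turns the commanded pose from where the row before left it, along the tool's axes as they then stand; what a row does not reach is not made up. A row lasts 1/8 s, in which the tool goes at most 62.5 mm and 10.7 degrees, less where a joint would pass 70% of its speed; a pose out of reach is approached as far as the arm can. A call is refused whole if a number of a shift passes 6.25 or a number of a turn 0.188, either way. A call with a gripper value outside its range is refused whole. The fingers move at their own pace and stop on an object; FORCE is the grip in N (left out, the last holds). Time passes only in rows, so rows that do not move let the fingers close. It gives the time, the measured TCP pose, the force and the opening at its end, in the units of the state.
- arm.state(): the state, without advancing time (a new reading comes with each control period).
- vision.snapshot(name): name is "scene" or "top" or "wrist"; returns (picture, depth): 400x640x3 uint8, blue, green, red; 400x640 float32, mm along the optical axis (not along the pixel's ray), 0 where there is no reading.
- vision.get_calibration(name): a dict with "fx", "fy", "cx", "cy" (pixels), "D" ([k1, k2, p1, p2, k3] as OpenCV has them; the pictures are not rectified), "position" and "attitude" of the camera in the world. Camera axes: x right, y down, z forward; pixel columns grow to the right and rows downward; lengths in mm; the calibration is good to about 2 mm. A picture is of the moment at which its call begins: read the wrist's pose just before it. get_calibration takes no time and is no camera call; for the wrist camera it gives the pose at the moment of the call.
- arm.sign_off(): hands the job in, once; it reports no verdict.
Trained networks look in the newest picture that a camera, given by its name, has taken for a name from the list of things; names that differ only in an ending like _2 or _b are one class to them, and where a whole thing is asked for, a point or a joint stands for the part that bears it (a point fixed in the world has none). Each returns a list of dicts, best first, with "p" (0 to 1); they miss things now and then, are a little off and sometimes report something else, mostly with a low value. They report only what shows in the picture. A call takes as long as a camera call. They do not tell look-alikes from the thing itself.
- look_for(target, camera): "extent" ([left, top, width, height] in pixels, round what is visible of it).
- place_of(target, camera): "location" ([column, row] in pixels: a listed point, or the origin of a listed thing).
The state is a dict: "clock": time; "joint_pos": joint angles; "qd": joint speeds; "joint_torque": joint torques, N m; "eef_pos": TCP position; "tcp_rot": TCP orientation; "force": force on the tool from outside, world axes, zero at the start; "ft_torque": the same for the moment, N m; "grip_width": finger opening in mm.
Only numpy, scipy, OpenCV 4.12 (cv2) and the standard library are available. Lean on these libraries where they do the work, as an engineer would, in place of code of your own. Each camera call takes 0.05 s, during which the arm holds its last target.

### The job

Start the training station: with the fingertips, push the air valve's hand lever all the way over to its other side, and then gently press the square key fully down and let it spring back up. Do not shift or lift its button box, and leave the other three button boxes and all the loose parts and tools alone.

Things in the scene. Friction and masses are not known exactly. Their poses are not given: they have to be found in the camera images.
- box_square: loose push-button box, white plastic, 64 x 64 mm and 50 mm high, about 0.6 kg, standing on the aluminium plate; on its top a square black key 34 x 34 mm standing 16 mm above the box. Origin at the centre of its underside, z up
- box_mushroom: loose push-button box, white plastic, 64 x 64 mm and 50 mm high, about 0.6 kg, standing on the aluminium plate; on its top a round black mushroom head, 44 mm across, standing 24 mm above the box. Origin at the centre of its underside, z up
- box_round: loose push-button box, white plastic, 64 x 64 mm and 50 mm high, about 0.6 kg, standing on the aluminium plate; on its top a small round black key, 22 mm across, standing 16 mm above the box. Origin at the centre of its underside, z up
- box_bar: loose push-button box, white plastic, 64 x 64 mm and 50 mm high, about 0.6 kg, standing on the aluminium plate; on its top a narrow black bar-shaped key 48 x 14 mm standing 16 mm above the box. Origin at the centre of its underside, z up
- key_square (a joint): travel of the square black key 34 x 34 mm (m): 0 up, grows as it goes down, 0.005 fully down; springs back; about 1 N starts it and 3.5 N holds it fully down
- key_mushroom (a joint): travel of the round black mushroom head, 44 mm across, (m): 0 up, grows as it goes down, 0.005 fully down; springs back; about 1 N starts it and 3.5 N holds it fully down
- key_round (a joint): travel of the small round black key, 22 mm across, (m): 0 up, grows as it goes down, 0.005 fully down; springs back; about 1 N starts it and 3.5 N holds it fully down
- key_bar (a joint): travel of the narrow black bar-shaped key 48 x 14 mm (m): 0 up, grows as it goes down, 0.005 fully down; springs back; about 1 N starts it and 3.5 N holds it fully down
- square_top (a point): centre of the top face of the square key; moves down with it; it is 66 mm above the underside of its box, 82 mm above the table
- lever (a joint): hand lever of the air valve (rad): 0 leaning fully to the valve's -x side (off), 1.2 leaning fully to its +x side (on), upright at 0.6; it starts near 0, stays where it is left and takes about 1.2 N at the ball, with a firm stop at each end
- lever_ball (a point): centre of the black ball, 26 mm across, at the lever's end, 75 mm from the pivot; the lever is a 10 mm steel rod
- lever_pivot (a point): the lever's pivot, 60 mm above the table, fixed on the valve; the axes are those of the valve, and the ball swings in their x-z plane, from -x over the top to +x
- air_valve: aluminium air valve block fixed to the table, 70 mm along its x, 120 mm along its y, 50 mm high, round gauge on its -x face, a steel cap 30 mm across and 22 mm high on its top at y = +38 mm, lever at y = -20 mm. Origin at the centre of its underside; its -x side faces roughly the robot
- plate: fixed slotted aluminium plate 220 x 270 mm, 16 mm thick, that carries the boxes, two workpieces and the bracket. Origin at the centre of its underside
- work_a: loose aluminium workpiece, 32 mm across, 36 mm high, near the middle of the plate; a bystander. Origin under its centre
- work_b: loose white workpiece, 32 mm across, 30 mm high, on the plate's near part; a bystander. Origin under its centre
- work_c: loose aluminium workpiece, 32 mm across, 36 mm high, on the table beyond the plate; a bystander. Origin under its centre
- bracket: loose steel angle bracket 30 x 30 mm, 40 mm high, on the plate's far part; a bystander. Origin under its centre
- meter: loose yellow hand meter 80 x 150 x 34 mm lying on the table; a bystander. Origin under its centre
- actuator: loose small pneumatic cylinder, 90 x 30 x 30 mm with a rod, on the table; a bystander. Origin under its centre
- driver: loose screwdriver lying on the table to the robot's right, about 200 mm long along its x, handle to -x; a bystander
Mind the look-alikes: they are no part of the job. Leave any pink look-alike of the air_valve alone. Leave any pink look-alike of the box_round alone.

How it is judged (in metres and radians):
On the way, in this order (a step that is already met when the one before it is completed fails the run):
1. the air lever has been pushed over to its far side (joint above 1.0 rad) (value of joint lever above 1 rad), for 0.1 s.
2. the square key is pressed down (at least 4 mm of its 5 mm) (value of joint key_square above 0.004 m), for 0.1 s.
At the end, for the whole second after the job is handed in: The lever stands past 1.0 rad (of 1.2); the square key is back up (within 1 mm) and its box upright and within 15 mm of its start; the other boxes are within 10 mm of their starts with their keys up, and the bystanders within 15 mm of theirs (value of joint lever above 1 rad and value of joint each of key_square, key_mushroom, key_round, key_bar below 0.001 m and distance of each of box_square, work_a, work_b, work_c, bracket, meter, actuator, driver from where it was at the start of the episode below 0.015 m and angle between box_square's own z axis and vertical below 0.05 rad and linear speed of box_square below 0.02 m/s and distance of each of box_mushroom, box_round, box_bar from where it was at the start of the episode below 0.01 m); the robot touches nothing.
It fails at once if the square key is pressed before the air is on (value of joint key_square above 0.002 m and value of joint lever below 1 rad).
It fails at once if the box with the square key is pushed with more than 25 N (contact force between the fingers and box_square above 25 N).
It fails at once if the box with the square key is shifted or lifted by more than 15 mm, or tipped by more than 0.2 rad (distance of box_square from where it was at the start of the episode above 0.015 m or angle between box_square's own z axis and vertical above 0.2 rad).
It fails at once if another button box is pushed with more than 3 N, moved by more than 10 mm, or its key pressed by more than 2 mm (contact force between the fingers and box_mushroom above 3 N or contact force between the fingers and box_round above 3 N or contact force between the fingers and box_bar above 3 N or distance of any of box_mushroom, box_round, box_bar from where it was at the start of the episode above 0.01 m or value of joint any of key_mushroom, key_round, key_bar above 0.002 m).
It fails at once if a bystander is moved or lifted by more than 15 mm (distance of any of work_a, work_b, work_c, bracket, meter, actuator, driver from where it was at the start of the episode above 0.015 m).
It also fails if it takes over 48 s, if anything falls off the work surface, if the arm or the gripper's body presses on something with over 40 N, if the wrist force passes 120 N, or if a joint passes its speed limit or range.

## Working session

There is one attempt and no reset: what is moved stays moved. The work goes in short steps, Python scripts to look and compute and a shell command to move; the robot and the scene stay as the last step left them, time stands still between calls to the robot, and variables do not carry over. Pictures are saved under pics/ and viewed, and the job is handed in when it is done.

```bash
mkdir -p pics; python3 - <<'E'
from plant import arm, vision, look_for, place_of
import cv2, numpy as np
print(arm.state())
for n in("scene","top"):
    p,d=vision.snapshot(n); cv2.imwrite(f"pics/{n}1.png",p); np.save(f"{n}_d.npy",d); 
    c=vision.get_calibration(n); print(n,c)
    for t in("lever_ball","lever_pivot","square_top","air_valve","box_square"):
        print(t,[(np.round(r["location"],1).tolist(),round(r["p"],2)) for r in place_of(t,n)])
E
```

```text
{'clock': 0.0, 'joint_pos': array([-1.26703100e+00,  3.20298923e-01,  1.56565722e+00, -2.04189681e-05,
        1.25738241e+00, -1.99747143e-02]), 'qd': array([ 0.0005756 ,  0.00051689,  0.00099662,  0.00100108,  0.00061065,
       -0.00032172]), 'joint_torque': array([ 8.90605643e-04, -4.12455618e+01, -2.31973583e+01,  7.27407122e-02,
        4.56483406e-02, -1.58788826e-04]), 'eef_pos': array([ 182.77686807, -544.65730972,  213.12470847]), 'tcp_rot': array([ 9.86926744e-01,  1.61167117e-01, -1.33063611e-04, -8.62800282e-04]), 'force': array([0.10530843, 0.64186513, 0.29459738]), 'ft_torque': array([-0.00501875,  0.00598568,  0.0388925 ]), 'grip_width': 90.79155950658898}
scene {'fx': 371.46973308943785, 'fy': 371.46973308943785, 'cx': 322.74147879333805, 'cy': 200.31102552098793, 'D': array([-0.07728121,  0.        ,  0.        ,  0.        ,  0.        ]), 'position': array([1268.93156934, -386.11748636,  621.5498071 ]), 'attitude': array([ 0.74626009,  0.45920249, -0.24226163, -0.41657924])}
lever_ball [([308.9, 227.7], 0.73), ([446.2, 181.2], 0.52), ([374.3, 174.1], 0.44), ([350.
[... 206 characters left out ...]
 173.9], 0.56)]
box_square [([306.0, 247.0], 0.74)]
top {'fx': 375.00303435591263, 'fy': 375.00303435591263, 'cx': 318.0832139515093, 'cy': 197.6313681811141, 'D': array([-0.05161288,  0.        ,  0.        ,  0.        ,  0.        ]), 'position': array([ 317.87493761,  -13.12410408, 1210.20162915]), 'attitude': array([ 0.71397044, -0.69264465,  0.07084778, -0.07396075])}
lever_ball [([203.1, 163.4], 0.62), ([255.0, 206.2], 0.44), ([233.2, 281.7], 0.44)]
lever_pivot [([211.1, 156.2], 0.87), ([235.5, 266.3], 0.69), ([256.4, 198.5], 0.65), ([338.7, 224.2], 0.23)]
square_top [([336.7, 183.3], 0.61)]
air_valve [([252.4, 202.2], 0.97), ([210.4, 164.9], 0.94)]
box_square [([337.4, 188.1], 0.55)]
```

View pics/scene1.png

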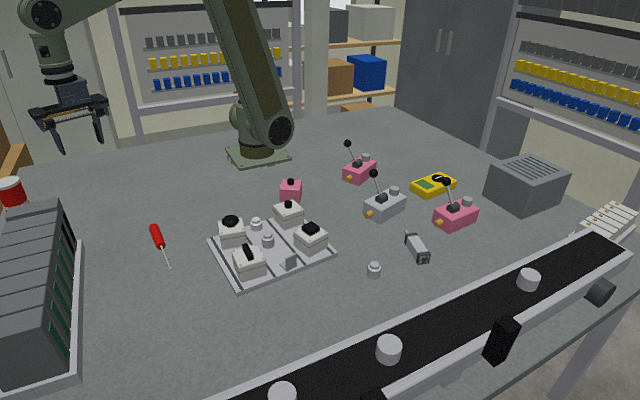

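View pics/top1.png

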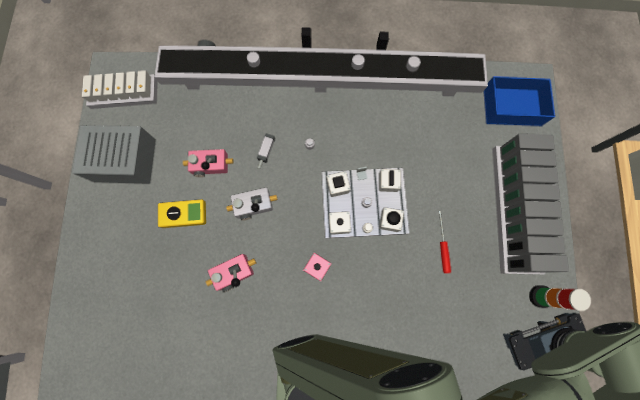

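```bash
python3 - <<'E'
import cv2
a=cv2.imread("pics/top1.png")[90:330,150:450]; b=cv2.imread("pics/scene1.png")[110:290,240:490]
cv2.imwrite("pics/topc.png",cv2.resize(a,(750,600),interpolation=cv2.INTER_CUBIC))
cv2.imwrite("pics/scenec.png",cv2.resize(b,(800,576),interpolation=cv2.INTER_CUBIC))
E
```

```text
(no output)
```

View pics/topc.png

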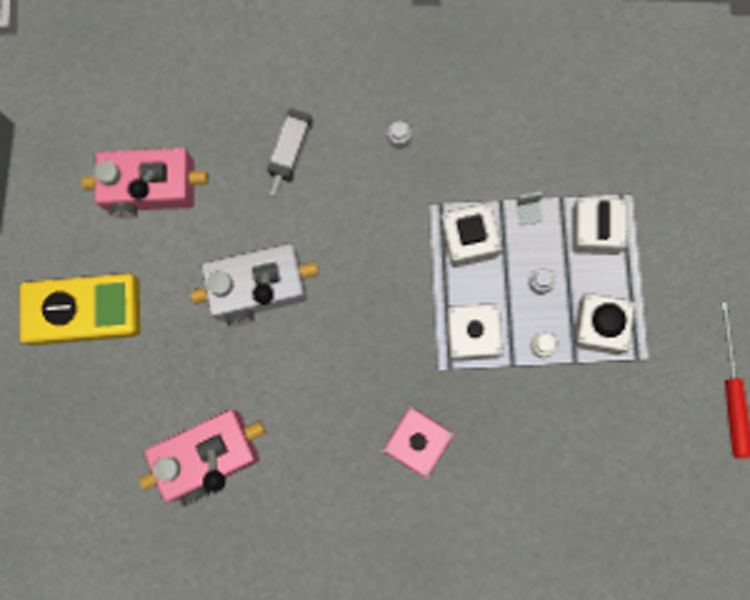

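View pics/scenec.png

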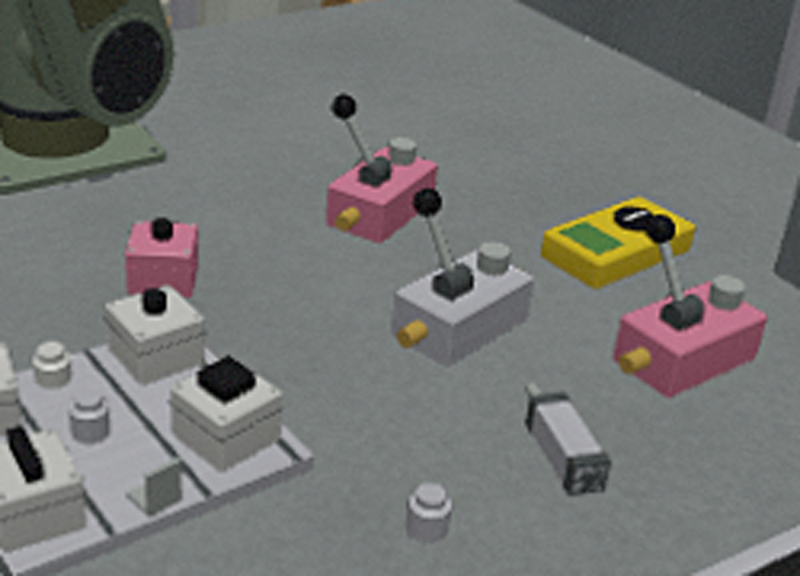

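The top view shows these candidates:
- **Valves:** grey at (252,202), with pink copies at (208,162) and (232,272). I choose the grey one, whose ball is at (255,206).
- **Boxes:** square key at (338,182), round at (340,222), bar at (391,179), mushroom at (393,218) and a pink copy at (317,266). I choose (338,182).

The enlarged crops confirm both choices.

```bash
cat > h.py <<'E'
import numpy as np, cv2
from scipy.spatial.transform import Rotation as R
from plant import arm, vision, look_for, place_of
def ray(c,uv):
    K=np.array([[c["fx"],0,c["cx"]],[0,c["fy"],c["cy"]],[0,0,1]])
    x=cv2.undistortPoints(np.array([[uv]],float),K,np.array(c["D"]))[0,0]
    r=R.from_quat(c["attitude"]).apply([x[0],x[1],1.])
    return np.array(c["position"]),r
def at_z(c,uv,z):
    o,r=ray(c,uv); return o+r*(z-o[2])/r[2]
def tri(c1,u1,c2,u2):
    o1,r1=ray(c1,u1);o2,r2=ray(c2,u2)
    r1=r1/np.linalg.norm(r1);r2=r2/np.linalg.norm(r2)
    s=np.linalg.lstsq(np.stack([r1,-r2],1),o2-o1,rcond=None)[0]
    a=o1+s[0]*r1;b=o2+s[1]*r2
    return (a+b)/2,np.linalg.norm(a-b)
def proj(c,P):
    K=np.array([[c["fx"],0,c["cx"]],[0,c["fy"],c["cy"]],[0,0,1]])
    Rm=R.from_quat(c["attitude"]).as_matrix().T
    return cv2.projectPoints(np.array(P,float).reshape(-1,3),cv2.Rodrigues(Rm)[0],-Rm@np.array(c["position"]),K,np.array(c["D"]))[0][:,0]
E
python3 - <<'E'
from h import *
cs,ct=vision.get_calibration("scene"),vision.get_calibration("top")
print("ball",tri(ct,(255,206.2),cs,(374.3,174.1)))
print("pivot",tri(ct,(256.4,198.5),cs,(380.8,198.1)), at_z(ct,(256.4,198.5),60))
print("valve",at_z(ct,(252.4,202.2),0),at_z(cs,(381.5,212),0))
print("sq",tri(ct,(336.7,183.3),cs,(308.3,228.8)),at_z(ct,(336.7,183.3),82),at_z(cs,(308.3,228.8),82))
for n,uv,z in(("bar",(391,179),82),("round",(340,222),82),("mush",(393,218),90),("bracket",(362,173),56),("workc",(309.5,143),36),("act",(265,149),30),("pinkball2",(203,163.4),120),("pinkball3",(235,282),120),("cap",(237.5,203.5),72),("work_a",(367,202),52),("work_b",(367,228),46)): print(n,at_z(ct,uv,z))
# cap/valve edge direction via depth blob of top face
im=cv2.imread("pics/top1.png");d=np.load("top_d.npy")
mask=np.zeros((400,640),bool)
for v in range(180,222):
  for u in range(222,280):
    b,g,r=map(int,im[v,u])
    if d[v,u]>0:
      o,rr=ray(ct,(u,v)); f=R.from_quat(ct["attitude"]).apply([0,0,1]); P=o+rr*d[v,u]
      if 42<P[2]<58: mask[v,u]=1
pts=np.array([at_z(ct,(u,v),50)[:2] for v,u in np.argwhere(mask)],np.float32)
print(len(pts),cv2.minAreaRect(pts))
E
```

```text
ball (array([513.57981935, 182.09862134, 121.52385827]), np.float64(2.925878347484457))
pivot (array([548.80561031, 189.32763619,  59.01889553]), np.float64(0.47996938840620795)) [548.48151659 188.94302608  60.        ]
valve [547.68693831 211.90003625   0.        ] [539.44907177 206.24609841   0.        ]
sq (array([602.02303996, -63.89002792,  67.84248001]), np.float64(5.466494376347111)) [599.59633392 -60.78805664  82.        ] [618.22274104 -74.66578106  82.        ]
bar [ 618.54559177 -229.44656892   82.        ]
round [479.075201   -73.25977653  82.        ]
mush [ 494.83353041 -232.86138913   90.        ]
bracket [ 642.37929709 -141.90345653   56.        ]
workc [745.42276368  29.77279548  36.        ]
act [722.42575461 176.55919441  30.        ]
pinkball2 [640.46044666 348.68294426 120.        ]
pinkball3 [291.84413233 224.52211375 120.        ]
cap [528.50581433 244.56212421  72.        ]
work_a [ 549.36849529 -158.70263878   52.        ]
work_b [ 467.83400465 -159.827087     46.        ]
629 ((534.563232421875, 206.35623168945312), (82.72161865234375, 120.43896484375), 15.087939262390137)
```

```bash
python3 -m handwheel '[[[3.87,-2.36,-0.2,0,0,0,1],[3.87,-2.36,-0.2,0,0,0,1],[3.87,-2.36,-0.2,0,0,0,1],[3.87,-2.36,-0.2,0,0,0,1],[3.87,-2.36,-0.2,0,0,0,1],[3.87,-2.36,-0.2,0,0,0,1],[3.87,-2.36,-0.2,0,0,0,1],[3.87,-2.36,-0.2,0,0,0,1],[3.87,-2.36,-0.2,0,0,0,1],[3.87,-2.36,-0.2,0,0,0,1],[0.8,-3.92,0,0,0,0,1],[0.8,-3.92,0,0,0,0,1],[0.8,-3.92,0,0,0,0,1],[0.8,-3.92,0,0,0,0,1],[0.8,-3.92,0,0,0,0,1],[0.8,-3.92,0,0,0,0,1],[0.8,-3.92,0,0,0,0,1],[0.8,-3.92,0,0,0,0,1],[0.8,-3.92,0,0,0,0,1],[0,0,0,0,0,0,1]]]' 10
python3 - <<'E'
from h import *
s=arm.state();print(s["clock"],s["eef_pos"],s["tcp_rot"],s["force"])
c=vision.get_calibration("wrist");p,d=vision.snapshot("wrist");cv2.imwrite("pics/w1.png",p)
print(c)
for t in("lever_ball","lever_pivot","air_valve"):
  for r in place_of(t,"wrist"): print(t,r["location"],r["p"],at_z(c,r["location"],{"lever_ball":122,"lever_pivot":60,"air_valve":0}[t]))
E
```

```text
clock: 3.1
eef_pos: [430.4, 161.0, 234.0]
tcp_rot: [0.987, 0.163, 0.0, -0.0]
force: [0.1, -0.0, -0.6]
grip_width: 0.3
3.1 [430.4432647  161.0245299  233.97708348] [ 9.86609673e-01  1.63099061e-01  1.41203455e-04 -1.71163065e-04] [ 0.1075055  -0.0277988  -0.61910521]
{'fx': 300.01029092755755, 'fy': 300.01029092755755, 'cx': 319.2520270274655, 'cy': 201.58327522872008, 'D': array([-0.03440172,  0.        ,  0.        ,  0.        ,  0.        ]), 'position': array([492.29035062, 182.67116525, 404.1767983 ]), 'attitude': array([ 0.80722578, -0.57831355, -0.06867435,  0.09604071])}
lever_ball [220.1, 301.2] 0.63 [291.14359947 225.32818189 122.        ]
lever_ball [328.0, 111.6] 0.55 [509.72026467 180.16897756 122.        ]
lever_ball [497.2, 201.6] 0.46 [483.92607888  -4.37974419 122.        ]
lever_pivot [329.4, 80.4] 0.93 [544.82807388 188.8572763   60.        ]
lever_pivot [228.8, 242.6] 0.61 [329.12467684 244.19400538  60.        ]
air_valve [312.2, 88.3] 0.97 [537.90334088 207.58015829   0.        ]
air_valve [228.8, 228.0] 0.88 [322.11864411 260.49481165   0.        ]
```

View pics/w1.png

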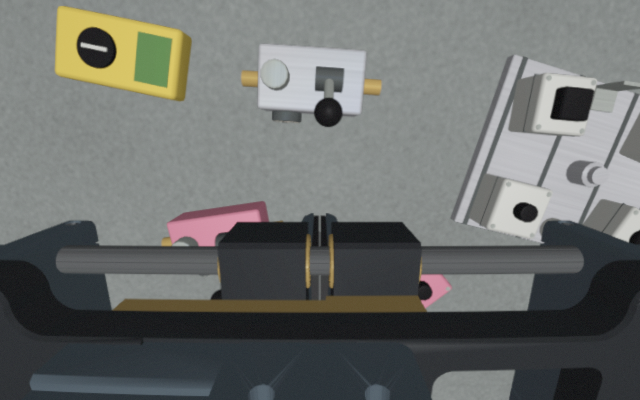

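The wrist view confirms the grey valve at (312,80), with its ball at (328,111) leaning towards the robot. The fingertips are already in line behind it, so I go down to z of about 105 and push along +x.

```bash
python3 -m handwheel '[[[0,0,4.3,0,0,0,1],[0,0,4.3,0,0,0,1],[0,0,4.3,0,0,0,1],[1.5,0.1,0,0,0,0,1],[1.5,0.1,0,0,0,0,1],[1.5,0.1,0,0,0,0,1],[1,0.08,0,0,0,0,1],[1,0.08,0,0,0,0,1],[1,0.08,0,0,0,0,1],[1,0.08,0,0,0,0,1],[1,0.08,0,0,0,0,1],[1,0.08,0,0,0,0,1],[1,0.08,0,0,0,0,1],[0,0,0,0,0,0,1]]]'
python3 - <<'E'
from h import *
s=arm.state();print(s["clock"],s["eef_pos"],s["force"])
p,d=vision.snapshot("scene");cv2.imwrite("pics/s2.png",cv2.resize(p[110:290,240:490],(800,576)))
E
```

```text
clock: 5.05
eef_pos: [543.5, 187.8, 104.6]
tcp_rot: [0.987, 0.161, 0.0, -0.0]
force: [-0.5, 0.2, 0.4]
grip_width: 0.4
5.05 [543.45070977 187.83228117 104.64009835] [-0.52007277  0.15726636  0.41185871]
```

View pics/s2.png

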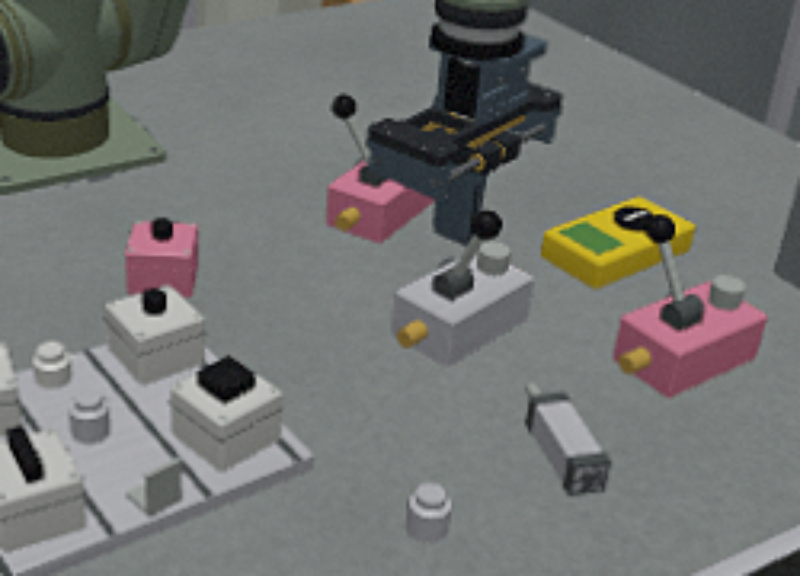

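The ball is now over the valve's far side at crop (487,225). I continue in small steps until I feel the stop.

```bash
python3 -m handwheel '[[[0.5,0.04,0,0,0,0,1],[0.5,0.04,0,0,0,0,1]]]'; python3 -m handwheel '[[[0.4,0.03,0,0,0,0,1]]]';
```

```text
clock: 5.35
eef_pos: [551.8, 189.8, 104.8]
tcp_rot: [0.987, 0.161, -0.001, 0.0]
force: [-1.5, -0.3, -0.1]
grip_width: 0.6
clock: 5.48
eef_pos: [556.3, 191.0, 104.9]
tcp_rot: [0.987, 0.161, -0.0, 0.0]
force: [-1.4, 0.7, -0.6]
grip_width: 0.4
```

```bash
python3 -m handwheel '[[[0.3,0.02,0,0,0,0,1],[0,0,0,0,0,0,1]]]'; python3 -m handwheel '[[[0.3,0.02,0,0,0,0,1],[0,0,0,0,0,0,1]]]';python3 - <<'E'
from h import *
s=arm.state();print(s["clock"],s["eef_pos"],s["force"])
p,d=vision.snapshot("scene");cv2.imwrite("pics/s3.png",cv2.resize(p[130:250,330:490],(800,600)))
for r in place_of("lever_ball","scene"): print(r)
P=[546,189,60]; u=np.array([.966,.259,0])
for a in (0.8,0.9,1.,1.1,1.2): print(a,proj(vision.get_calibration("scene"),np.array(P)+75*(u*np.sin(a-.6)+np.array([0,0,1])*np.cos(a-.6))))
E
```

```text
clock: 5.72
eef_pos: [556.8, 191.2, 104.6]
tcp_rot: [0.987, 0.161, -0.003, 0.0]
force: [-7.8, -2.0, 3.4]
grip_width: 0.2
clock: 5.98
eef_pos: [557.2, 191.3, 104.5]
tcp_rot: [0.987, 0.161, -0.006, 0.001]
force: [-12.1, -2.2, 5.6]
grip_width: 0.7
5.975 [557.21225626 191.29111361 104.46870814] [-12.13376864  -2.22627074   5.55956096]
{'location': [448.6, 184.5], 'p': 0.73}
{'location': [394.3, 185.0], 'p': 0.52}
{'location': [254.0, 226.6], 'p': 0.45}
0.8 [[386.99699385 176.90741698]]
0.9 [[388.98293982 178.4787695 ]]
1.0 [[390.88726511 180.25882982]]
1.1 [[392.68715473 182.22872072]]
1.2 [[394.36085497 184.36675453]]
```

View pics/s3.png

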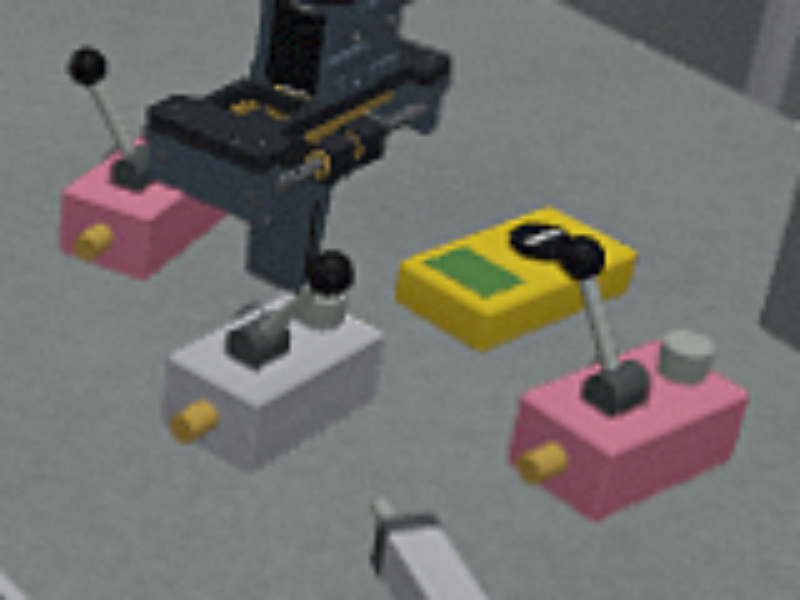

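The reaction has risen to 12 N, and the ball at (394,185) matches the projection for 1.2 rad, so the lever is at its stop. Next I retract and go to look at the square box.

```bash
python3 -m handwheel '[[[-2,-0.15,0,0,0,0,1],[-4,-0.2,0,0,0,0,1],[0,0,-4,0,0,0,1],[0,0,-4,0,0,0,1],[0,0,-4,0,0,0,1],[-1.3,3.6,0,0,0,0,1],[-1.3,3.6,0,0,0,0,1],[-1.3,3.6,0,0,0,0,1],[-1.3,3.6,0,0,0,0,1],[-1.3,3.6,0,0,0,0,1],[-1.3,3.6,0,0,0,0,1],[-1.3,3.6,0,0,0,0,1],[0,0,0,0,0,0,1],[0,0,0,0,0,0,1]]]'
python3 - <<'E'
from h import *
s=arm.state();print(s["clock"],s["eef_pos"],s["tcp_rot"],s["force"])
c=vision.get_calibration("wrist");p,d=vision.snapshot("wrist");cv2.imwrite("pics/w2.png",p);np.save("w2d.npy",d)
import pickle;pickle.dump(c,open("w2c.pkl","wb"))
for t in("square_top","box_square"):
  for r in place_of(t,"wrist"): print(t,r["location"],r["p"],at_z(c,r["location"],{"square_top":82,"box_square":16}[t]))
p,d=vision.snapshot("scene")
for r in place_of("lever_ball","scene"): print(r)
vision.snapshot("top")
for r in place_of("lever_ball","top"): print(r)
E
```

```text
clock: 7.82
eef_pos: [498.4, -90.9, 225.2]
tcp_rot: [0.987, 0.161, 0.001, 0.0]
force: [-0.6, 0.2, -0.4]
grip_width: 0.6
7.825 [498.40676176 -90.93437437 225.21314402] [9.86952996e-01 1.61007022e-01 7.22688186e-04 3.02957923e-05] [-0.63033952  0.1841175  -0.39327534]
square_top [333.1, 82.0] 0.79 [608.15747178 -68.07519683  82.        ]
box_square [329.2, 91.5] 0.95 [606.55038421 -66.86972625  16.        ]
box_square [105.3, 75.4] 0.55 [540.45290042 196.1767072   16.        ]
{'location': [444.2, 180.0], 'p': 0.68}
{'location': [348.0, 138.3], 'p': 0.65}
{'location': [288.8, 218.8], 'p': 0.47}
{'location': [391.5, 184.2], 'p': 0.44}
{'location': [204.9, 163.8], 'p': 0.54}
{'location': [249.6, 181.7], 'p': 0.43}
{'location': [234.2, 281.7], 'p': 0.41}
```

View pics/w2.png

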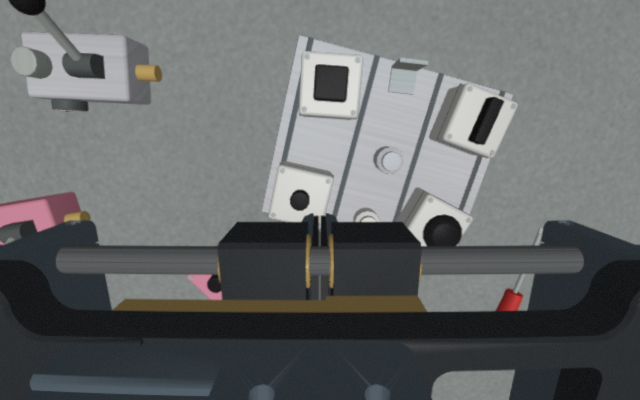

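The wrist view shows the square key at (331,83), which puts its top at about (608,-68), and the lever is thrown over at upper left. I move above the key and descend to about 10 mm above it.

```bash
python3 -m handwheel '[[[3.7,0.35,0,0,0,0,1],[3.7,0.35,0,0,0,0,1],[3.6,0.35,0,0,0,0,1],[0,0,4,0,0,0,1],[0,0,4,0,0,0,1],[0,0,3,0,0,0,1],[0,0,1.3,0,0,0,1],[0,0,0,0,0,0,1]]]'
python3 - <<'E'
from h import *
s=arm.state();print(s["clock"],s["eef_pos"],s["tcp_rot"],s["force"])
p,d=vision.snapshot("scene");cv2.imwrite("pics/s4.png",cv2.resize(p[170:290,230:390],(800,600)))
c=vision.get_calibration("wrist");p,d=vision.snapshot("wrist");cv2.imwrite("pics/w3.png",p)
E
```

```text
clock: 9.18
eef_pos: [605.4, -65.9, 101.6]
tcp_rot: [0.987, 0.161, -0.0, -0.0]
force: [-1.4, 0.1, 0.8]
grip_width: 0.6
9.175 [605.39276355 -65.91647987 101.59768558] [ 9.86903127e-01  1.61313310e-01 -4.70709180e-04 -1.10232792e-04] [-1.40409852  0.13617594  0.77457864]
```

View pics/s4.png

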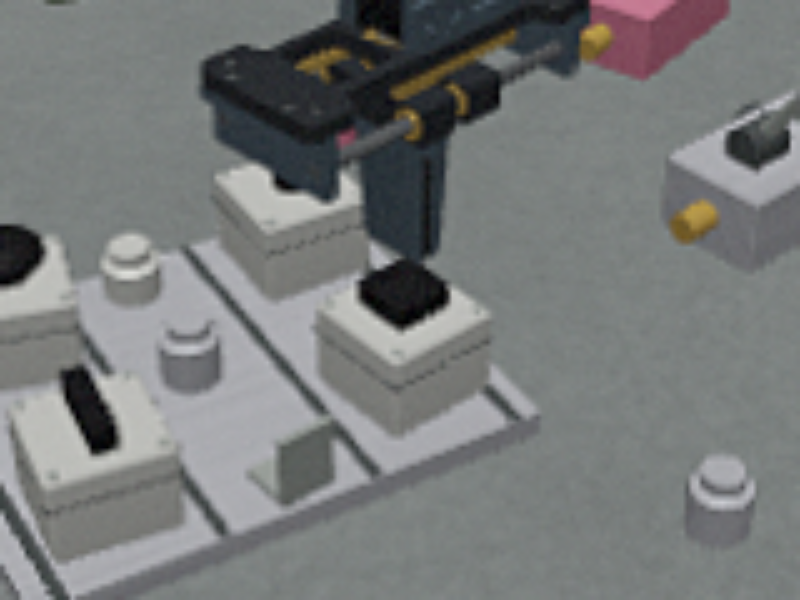

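View pics/w3.png

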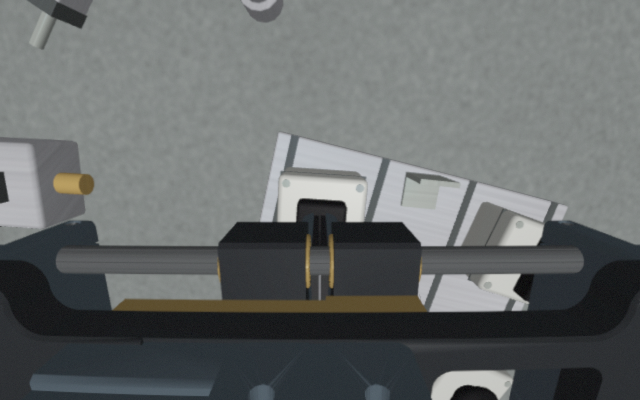

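```bash
python3 - <<'E'
from h import *
cs=vision.get_calibration("scene");ct=vision.get_calibration("top")
e=arm.state()["eef_pos"]
f=lambda p:(p-[230,170])*5
print("tip",f(proj(cs,e)),"tip at 82",f(proj(cs,[e[0],e[1],82])))
cx=.948,.322
for q in ((1,1),(1,-1),(-1,1),(-1,-1)): print(f(proj(cs,[e[0]+16*q[0]*.948+13*q[1]*.306,e[1]+16*q[0]*.306-13*q[1]*.948,e[2]])))
print(at_z(cs,(230+403/5,170+286/5),82), at_z(ct,(338.3,181.7),82))
# depth-based blob of key top in w2
import pickle
c=pickle.load(open("w2c.pkl","rb"));im=cv2.imread("pics/w2.png");d=np.load("w2d.npy")
P=[]
for v in range(55,112):
  for u in range(305,360):
    if im[v,u].max()<70 and d[v,u]>0:
      o,r=ray(c,(u,v)); X=o+r*d[v,u]
      if X[2]>74: P.append(X)
P=np.array(P);print(len(P),P.mean(0),np.median(P,0),cv2.minAreaRect(P[:,:2].astype(np.float32)))
E
```

```text
tip [[396.87185669 241.05054497]] tip at 82 [[396.80818191 276.53288901]]
[[400.2805474  265.91648944]]
[[439.07144686 244.16213986]]
[[354.82337907 237.9425459 ]]
[[393.59255459 217.11305735]]
[614.80723039 -66.83043322  82.        ] [604.8553677  -65.64539696  82.        ]
1095 [606.68062066 -65.84597642  81.31782571] [606.77071616 -65.8324606   81.38234626] ((606.7853393554688, -65.83304595947266), (32.35741424560547, 31.434978485107422), 14.709033966064453)
```

Wrist depth puts the key top at (606.8,-65.8,81.4), 1.4 mm from the TCP. I press slowly and watch the force.

```bash
python3 -m handwheel '[[[0.1,0,0.7,0,0,0,1],[0,0,0.7,0,0,0,1],[0,0,0,0,0,0,1]]]'; python3 -m handwheel '[[[0,0,0.3,0,0,0,1],[0,0,0.2,0,0,0,1],[0,0,0,0,0,0,1]]]';
```

```text
clock: 9.65
eef_pos: [605.9, -65.7, 87.3]
tcp_rot: [0.987, 0.161, -0.001, -0.0]
force: [-0.5, 0.2, 0.1]
grip_width: 0.7
clock: 10.02
eef_pos: [606.4, -65.8, 82.8]
tcp_rot: [0.987, 0.161, -0.0, 0.0]
force: [-1.0, 1.1, 0.7]
grip_width: 0.6
```

```bash
python3 -m handwheel '[[[0,0,0.2,0,0,0,1],[0,0,0.1,0,0,0,1],[0,0,0,0,0,0,1]]]'; python3 -m handwheel '[[[0,0,0.1,0,0,0,1],[0,0,0.1,0,0,0,1],[0,0,0,0,0,0,1]]]';
```

```text
clock: 10.4
eef_pos: [606.6, -65.8, 80.2]
tcp_rot: [0.987, 0.161, 0.0, 0.0]
force: [-1.0, -0.0, 2.1]
grip_width: 0.4
clock: 10.78
eef_pos: [606.6, -65.8, 78.1]
tcp_rot: [0.987, 0.161, 0.0, 0.0]
force: [0.2, -0.8, 2.7]
grip_width: 0.4
```

```bash
python3 -m handwheel '[[[0,0,0.1,0,0,0,1],[0,0,0,0,0,0,1]]]'; python3 -m handwheel '[[[0,0,0.05,0,0,0,1],[0,0,0,0,0,0,1]]]';python3 -m handwheel '[[[0,0,0.05,0,0,0,1],[0,0,0,0,0,0,1]]]'
```

```text
clock: 11.02
eef_pos: [606.6, -65.8, 77.3]
tcp_rot: [0.987, 0.161, 0.0, 0.0]
force: [-0.5, -0.6, 4.5]
grip_width: 0.3
clock: 11.28
eef_pos: [606.7, -65.8, 77.2]
tcp_rot: [0.987, 0.161, 0.0, 0.0]
force: [-1.9, -0.7, 7.5]
grip_width: 0.6
clock: 11.52
eef_pos: [606.7, -65.8, 77.2]
tcp_rot: [0.987, 0.161, 0.001, 0.0]
force: [-1.9, -0.2, 10.0]
grip_width: 0.5
```

The key has bottomed at z = 77.2, with the force rising to 10 N and no further travel. I release straight up and back away.

```bash
python3 -m handwheel '[[[0,0,0,0,0,0,1],[0,0,-0.3,0,0,0,1],[0,0,-0.4,0,0,0,1],[0,0,-1,0,0,0,1],[0,0,-4,0,0,0,1],[0,0,-4,0,0,0,1],[0,0,-5,0,0,0,1],[-3.7,-0.35,0,0,0,0,1],[-3.7,-0.35,0,0,0,0,1],[-3.7,-0.35,0,0,0,0,1],[0,0,0,0,0,0,1],[0,0,0,0,0,0,1]]]'
python3 - <<'E'
from h import *
s=arm.state();print(s["clock"],s["eef_pos"],s["tcp_rot"],s["force"])
c=vision.get_calibration("wrist");im,d=vision.snapshot("wrist");cv2.imwrite("pics/w4.png",im)
P=[]
for v in range(40,130):
  for u in range(290,375):
    if im[v,u].max()<70 and d[v,u]>0:
      o,r=ray(c,(u,v)); X=o+r*d[v,u]
      if X[2]>74: P.append(X)
P=np.array(P);print(len(P),np.median(P,0),cv2.minAreaRect(P[:,:2].astype(np.float32)))
p,d=vision.snapshot("scene");cv2.imwrite("pics/s5.png",p)
vision.snapshot("top")
for r in place_of("lever_ball","top"): print(r)
E
```

```text
clock: 13.02
eef_pos: [498.5, -91.1, 223.3]
tcp_rot: [0.987, 0.161, 0.001, 0.0]
force: [0.7, -0.5, 0.2]
grip_width: 0.5
13.025 [498.48117849 -91.11756068 223.28062252] [9.86939056e-01 1.61093089e-01 5.49838692e-04 1.17187790e-04] [ 0.69297426 -0.53681644  0.23070641]
1108 [606.86914424 -65.79544509  81.29687871] ((606.7250366210938, -65.8700942993164), (32.538368225097656, 31.592056274414062), 15.314032554626465)
{'location': [204.5, 164.5], 'p': 0.64}
{'location': [248.0, 179.0], 'p': 0.47}
{'location': [235.2, 280.9], 'p': 0.39}
```

View pics/s5.png

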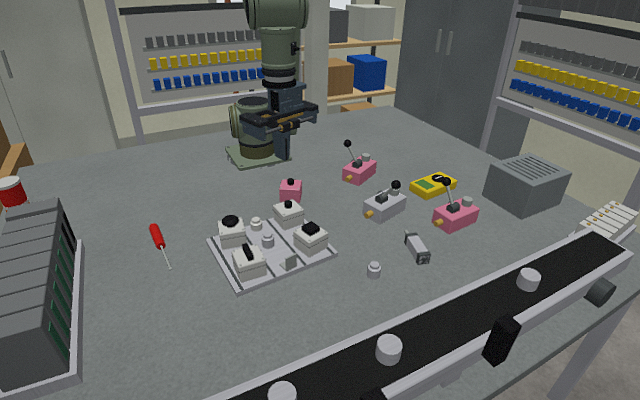

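View pics/w4.png

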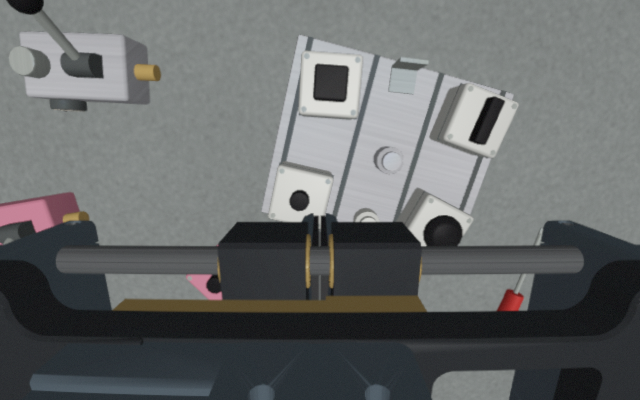

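The lever's ball is at scene pixel (396,185), on its far side. The key is back up at z = 81.3 mm and the box hasn't moved. The other parts look as they did at the start, and the arm is clear of everything.

```bash
python3 -c "
from plant import arm
print(arm.sign_off())"
```

```text
the job is handed in; nothing more can be done
None
```

I pushed the grey air valve's lever over to its far stop, then pressed the square key fully down and let it spring back. I handed the job in after about 13 s of the 48 s allowed; the hand-in gave no verdict.

- **Lever:** I pushed with closed fingertips until the stop resisted with about 12 N. The ball's pixel position then matched 1.2 rad, and the last pictures still show the lever on its far side.
- **Square key:** It bottomed at about 77.2 mm with 10 N of pressing force. After release its top measured 81.3 mm, against 81.4 mm before the press, and it had moved less than 0.2 mm sideways.
- **Everything else:** The other boxes, loose parts and pink look-alikes look unmoved in the last pictures. I checked these by eye, not by measurement. The arm ended clear of everything at about 223 mm height.
- **Disagreement:** The network's position for the square key in the scene camera was off by about 15 mm. I used the wrist camera's depth instead; the top camera agreed with it to within about 2 mm.

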